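# Caps back on the spray cans

## Task

The spraying is finished: put each of the four loose caps back on the open spray can it came from, matching both its colour (red or blue) and its size (large cap on the tall can, small cap on the short can), fully down so that it covers the spray head and sits level on the can's shoulder. Keep every can standing, leave the black can that already has its cap where it is, and do not touch the freshly painted blue board.

Things in the scene. Friction and masses are not known exactly. Their poses are not given: they have to be found in the camera images.
- can_big_red: Large (tall) red spray can without cap, standing loose, 66 mm in diameter, about 0.38 kg. Origin: centre of its underside, z up. Flat shoulder, on which its cap's rim rests, 150 mm above the origin; on it a steel dome 40 mm wide at the foot narrowing to 24 mm, and a white spray head up to 178 mm. With its cap fully down the cap's rim is at 150 mm, its top at 200 mm.
- can_big_blue: Large (tall) blue spray can without cap, standing loose, 66 mm in diameter, about 0.38 kg. Origin: centre of its underside, z up. Flat shoulder, on which its cap's rim rests, 150 mm above the origin; on it a steel dome 40 mm wide at the foot narrowing to 24 mm, and a white spray head up to 178 mm. With its cap fully down the cap's rim is at 150 mm, its top at 200 mm.
- can_small_red: Small (short) red spray can without cap, standing loose, 53 mm in diameter, about 0.22 kg. Origin: centre of its underside, z up. Flat shoulder, on which its cap's rim rests, 115 mm above the origin; on it a steel dome 27 mm wide at the foot narrowing to 16 mm, and a white spray head up to 143 mm. With its cap fully down the cap's rim is at 115 mm, its top at 155 mm.
- can_small_blue: Small (short) blue spray can without cap, standing loose, 53 mm in diameter, about 0.22 kg. Origin: centre of its underside, z up. Flat shoulder, on which its cap's rim rests, 115 mm above the origin; on it a steel dome 27 mm wide at the foot narrowing to 16 mm, and a white spray head up to 143 mm. With its cap fully down the cap's rim is at 115 mm, its top at 155 mm.
- cap_big_red: Large red plastic cap: hollow round cup 56 mm in diameter (51 mm inside), 50 mm high, 25 g, standing mouth down on the bench. Origin: centre of its rim (underside), z up; its closed top is 50 mm above the origin. Round, so yaw has no meaning. Grasp it across its diameter from above.
- cap_big_blue: Large blue plastic cap: hollow round cup 56 mm in diameter (51 mm inside), 50 mm high, 25 g, standing mouth down on the bench. Origin: centre of its rim (underside), z up; its closed top is 50 mm above the origin. Round, so yaw has no meaning. Grasp it across its diameter from above.
- cap_small_red: Small red plastic cap: hollow round cup 42 mm in diameter (37 mm inside), 40 mm high, 15 g, standing mouth down on the bench. Origin: centre of its rim (underside), z up; its closed top is 40 mm above the origin. Round, so yaw has no meaning. Grasp it across its diameter from above.
- cap_small_blue: Small blue plastic cap: hollow round cup 42 mm in diameter (37 mm inside), 40 mm high, 15 g, standing mouth down on the bench. Origin: centre of its rim (underside), z up; its closed top is 40 mm above the origin. Round, so yaw has no meaning. Grasp it across its diameter from above.
- can_black: Large black spray can with its black cap on, 66 mm in diameter, 200 mm high, loose. Origin: centre of its underside. A bystander, to be left where it is.
- painted_board: Freshly painted blue board, 100 x 150 x 16 mm, lying on two sticks on a cardboard sheet at the left; its top is about 37 mm above the bench. Origin: centre of its underside. A bystander, not to be touched.
Things that resemble listed ones, but are neither listed nor needed, are in the scene too. Leave any turquoise look-alike of the cap_small_red alone.

How it is judged:
By the outcome, as a careful person would: the job done as asked, in the order asked, and still so for the second after the job is handed in, with the robot touching nothing.
It also fails if it takes over 112 s, if anything falls off the work surface, if the arm or the gripper's body presses on something with over 40 N, if the wrist force passes 120 N, or if a joint passes its speed limit or range.

## Robot

A 6-joint arm with a two-finger parallel gripper is mounted at the origin on a cart in front of the work surface, level with it; the furniture and walls round the work are solid. World frame = base frame: x ahead of the robot, y to its left, z up, the work surface at z = 0. Lengths are in m, angles in rad, forces in N, time in s.
With the tool pointing down it reaches from about 0.3 to 0.875 m from the base axis. Payload 6.4 kg.
Tool frame: the origin (TCP) lies on the centre line of the jaws, within the pads' length; the fingertips stand 25 mm ahead of it and the grasp point (between the pads) lies 6 mm ahead of it (ctrl.tip_reach is the distance from the TCP to the fingertips, in m); z points along the fingers, y is the line along which they close (so a half turn about z gives the same grasp; the last joint's range is limited). The gripper opens to 85 mm and grips with 20 to 120 N. Pads are 22 mm wide; open, the fingers measure 114 mm over their backs; the gripper's body (76 mm by 85 mm) begins 54 mm behind the grasp point. The pads swing forward as they close: fully open they stand 13 mm farther back than shut.
Start: joints at [0.941, 0.181, 1.607, -0, 1.354, -0.206], TCP at [0.236, 0.524, 0.256] pointing down, gripper open.
Joint ranges: [-2.99, 2.99], [-0.89, 2.07], [0.3, 2.58], [-1.14, 4.28], [0, 2.63], [-3.12, 3.12]. Speed limits (rad/s): [2.57, 2.57, 3.01, 3.14, 3.14, 3.14].

## Interface

Orientations are given as a unit quaternion [w, x, y, z].
In Python, from bench import ctrl gives the robot as it stands.
- The arm moves only by the tool servo_tool, never from a script. Its argument "motion" is a list that holds one entry, the list of rows, each a list of 5 numbers: the shift along the tool's x, y, z in cm, then the turn about the tool's z in degrees, then the closure, from -1 (fully open) to 1 (shut). In form: [[[dx, dy, dz, twist, claw], ...]]. A call has 1 to 5 rows; each row is the pose to reach, as a shift and turn from the pose commanded when the call began, along the tool's axes at that moment; what a row does not reach only later rows make up. A row lasts 1/10 s, in which the tool goes at most 50 mm and 8.59 degrees, less where a joint would pass 70% of its speed; a pose out of reach is approached as far as the arm can. A call with a gripper value outside its range is refused whole. The fingers move at their own pace and stop on an object; the grip force is fixed at half the most. Time passes only in rows, so rows that repeat a pose let the fingers close. It gives the time, the measured TCP pose, the force, the opening and the grip force at its end, in the units of the state.
- ctrl.get_obs(): the state, without advancing time (a new reading comes with each control period).
- ctrl.camera(name): name is "scene" or "top"; returns a dict with "pixels" (480x640x3 uint8, red, green, blue), "depth" (480x640 float32, m along the optical axis (not along the pixel's ray), 0 where there is no reading), "fx", "fy", "cx", "cy" (pixels), "k1" (the pictures are not rectified: a ray, as slopes to the right and down, at radius r is drawn at 1 + k1 r^2 times it, then the intrinsics apply), "R" (3x3) and "t" (3): a world point X has camera coordinates R X + t. Camera axes: x right, y down, z forward; pixel columns grow to the right and rows downward; lengths in m; the calibration is good to about 2 mm. A picture is of the moment at which its call begins.
- ctrl.hand_in(): hands the job in; it is judged then, once.
The state is a dict: "time_s": time; "q": joint angles; "dq": joint speeds; "joint_efforts": joint torques, N m; "eef_pos": TCP position; "eef_rot": TCP orientation; "wrist_force": force on the tool from outside, world axes, zero at the start; "torque": the same for the moment, N m; "opening": opening from 0.0 (shut) to 1.0 (fully open); "grasp_force": force on a finger pad.
Only numpy, scipy, OpenCV 4.12 (cv2) and the standard library are available. Lean on these libraries where they do the work, as an engineer would, in place of code of your own. Each camera call takes 0.05 s, during which the arm holds its last target. There are 200 camera calls.

## Working session

There is one attempt and no reset: what is moved stays moved. The work goes in short steps, Python scripts to look and compute and a tool call to move; the robot and the scene stay as the last step left them, time stands still between calls to the robot, and variables do not carry over. Pictures are saved under pics/ and viewed, at most 14 in all, crops included, and the job is handed in when it is done.

Besides the shell and the picture viewer there is one more tool, called after ">>>" as name(argument=value, ...) on one line, values as JSON. servo_tool: Moves the arm, as the interface text tells. Its arguments: {"type":"object","properties":{"motion":{"type":"array"}},"required":["motion"]}

```bash
ls; mkdir -p pics; python3 - <<'E'
from bench import ctrl
import cv2,numpy as np
for n in ("scene","top"):
    c=ctrl.camera(n)
    cv2.imwrite(f"pics/{n}0.png",c["pixels"][:,:,::-1])
    np.savez(f"{n}0.npz",**c)
    print(n,{k:np.round(c[k],4).tolist() for k in("fx","fy","cx","cy","k1","R","t")})
o=ctrl.get_obs();print(o, ctrl.tip_reach)
E
```

```text
pics
scene {'fx': 536.8013, 'fy': 536.8013, 'cx': 319.7905, 'cy': 240.6954, 'k1': -0.011, 'R': [[0.657, -0.7538, 0.0095], [-0.4402, -0.3937, -0.807], [0.6121, 0.526, -0.5905]], 't': [-0.3416, 0.2923, 1.2706]}
top {'fx': 573.0811, 'fy': 573.0811, 'cx': 317.8572, 'cy': 242.2231, 'k1': -0.0757, 'R': [[-0.0819, -0.9966, 0.008], [-0.9231, 0.0728, -0.3777], [0.3758, -0.0383, -0.9259]], 't': [0.0544, 0.5207, 1.1268]}
{'time_s': 0.1, 'q': array([ 9.40690876e-01,  1.81438477e-01,  1.60788977e+00,  2.73009181e-05,
        1.35381588e+00, -2.06279546e-01]), 'dq': array([ 0.000478  ,  0.00067315, -0.00457309, -0.00190807, -0.00029073,
       -0.00042209]), 'joint_efforts': array([ 5.41802347e-04, -4.45878088e+01, -3.52236915e+01, -2.49137283e-04,
        4.06684747e-03, -4.44723844e-05]), 'eef_pos': array([0.23616426, 0.52376899, 0.25549893]), 'eef_rot': array([-3.27212835e-04,  2.10333264e-01,  9.77629437e-01, -7.03473039e-04]), 'wrist_force': array([-0.11245964, -0.47936581, -1.278734  ]), 'torque': array([ 0.01339356, -0.02238753,  0.00197062]), 'grasp_force': 0.0, 'opening': 0.9993528285282068} 0.025
```

View pics/scene0.png

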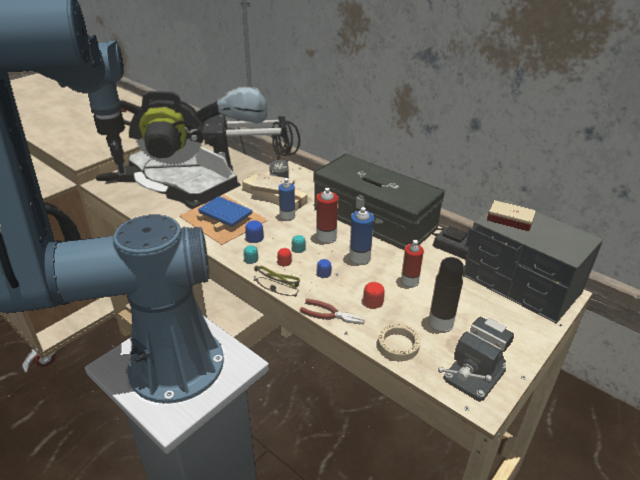

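View pics/top0.png

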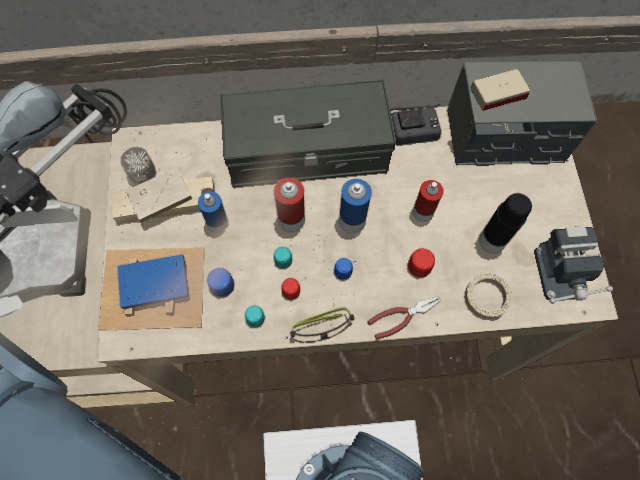

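The scene image shows the whole bench. In the top image the cans are small blue (211,209), big red (290,202), big blue (355,203), small red (428,198) and black (508,220). The caps are big blue (220,282), small red (290,289), small blue (344,268) and big red (422,263). The turquoise decoys are at (283,257) and (254,316).

```bash
cat > helper.py <<'E'
import numpy as np,cv2
from scipy.optimize import least_squares
def world(c):
    v,u=np.mgrid[0:480,0:640].astype(float)
    xd=(u-c["cx"])/c["fx"];yd=(v-c["cy"])/c["fy"];x,y=xd.copy(),yd.copy()
    for _ in range(8):
        s=1+c["k1"]*(x*x+y*y);x,y=xd/s,yd/s
    d=np.asarray(c["depth"],float)
    return (np.stack([x*d,y*d,d],-1)-c["t"])@c["R"], d>0
def masks(c):
    h=cv2.cvtColor(c["pixels"],cv2.COLOR_RGB2HSV).astype(int);H,S,V=h[...,0],h[...,1],h[...,2]
    return {"red":((H<8)|(H>172))&(S>140)&(V>60),"blue":(H>105)&(H<130)&(S>120)&(V>50),"turq":(H>78)&(H<98)&(S>120)&(V>50)}
def fit(P,r):
    f=lambda p:np.hypot(P[:,0]-p[0],P[:,1]-p[1])-r
    s=least_squares(f,P[:,:2].mean(0)+[r/2,0],loss="soft_l1",f_scale=.002)
    return s.x,np.sqrt(np.mean(f(s.x)**2))
E
python3 - <<'E'
from helper import *
C={n:dict(np.load(n+"0.npz")) for n in("scene","top")}
W={n:world(C[n]) for n in C}
for n in C:
    P,ok=W[n];M=masks(C[n]);print(n,"cam",-C[n]["R"].T@C[n]["t"])
    for col,m in M.items():
        m=m&ok&(P[...,2]>.004)&(P[...,2]<.2)&(P[...,0]>.15)&(P[...,1]<.5)&(P[...,1]>-.5)
        k,L,S,_=cv2.connectedComponentsWithStats(m.astype(np.uint8),connectivity=8)
        for i in range(1,k):
            if S[i,4]<80: continue
            Q=P[L==i];zt=np.percentile(Q[:,2],98);h=Q[:,2]
            t=Q[h>zt-.005]
            rs={"turq":[.021]}.get(col,[.033,.0265] if zt>.08 else [.028,.021])
            s=Q[(h>.006)&(h<zt-.006)]
            print(n,col,S[i,:4],"top",zt.round(3),"mean",Q.mean(0).round(3),"topctr",((t.min(0)+t.max(0))/2)[:2].round(4),[(r,fit(s,r)[0].round(4),round(fit(s,r)[1]*1e3,2)) for r in rs if len(s)>10])
# heads: non colour points above shoulder
P,ok=W["top"]
for lo,hi in((.17,.185),(.136,.149)):
    m=(ok&(P[...,2]>lo)&(P[...,2]<hi)&(P[...,0]>.3)&(P[...,0]<.72)&(P[...,1]<.4)&(P[...,1]>-.2)&(C["top"]["pixels"].min(-1)>140)).astype(np.uint8)
    k,L,S,_=cv2.connectedComponentsWithStats(m)
    for i in range(1,k):
        if S[i,4]>8:print("head",lo,S[i],P[L==i].mean(0).round(4))
E
```

```text
scene cam [-0.42464324 -0.81074029  0.98936583]
scene red [316 192  22  13] top 0.154 mean [0.619 0.059 0.149] topctr [0.6238 0.0658] [(0.033, array([0.6341, 0.0701]), np.float64(14.61)), (0.0265, array([0.6289, 0.064 ]), np.float64(17.28))]
scene red [405 244  18  24] top 0.118 mean [ 0.615 -0.255  0.109] topctr [ 0.6196 -0.2472] [(0.033, array([ 0.6309, -0.24  ]), np.float64(6.11)), (0.0265, array([ 0.6263, -0.2452]), np.float64(4.33))]
scene red [278 249  13  16] top 0.044 mean [0.444 0.072 0.03 ] topctr [0.447  0.0763] [(0.028, array([0.4565, 0.0891]), np.float64(4.99)), (0.021, array([0.4521, 0.0824]), np.float64(3.57))]
scene red [365 282  19  26] top 0.053 mean [ 0.48  -0.227  0.042] topctr [ 0.4851 -0.2198] [(0.028, array([ 0.4893, -0.2169]), np.float64(5.52)), (0.021, array([ 0.4842, -0.2231]), np.float64(3.85))]
scene blue [199 196  52  28] top 0.042 mean [0.485 0.381 0.037] topctr [0.4844 0.3842] [(0.028, array([0.4851, 0.3748]), np.float64(30.32)), (0.021, array([0.4843, 0.3748]), np.float64(36.1))]
scene blue [351 211  23  13] top 0.153 mean [ 0.605 -0.083  0.149] topctr
[... 2054 characters left out ...]
at64(9.32)), (0.021, array([ 0.4898, -0.0425]), np.float64(5.74))]
top blue [218 274  16  22] top 0.055 mean [0.464 0.218 0.042] topctr [0.4679 0.2217] [(0.028, array([0.4765, 0.2352]), np.float64(4.1)), (0.021, array([0.4718, 0.2292]), np.float64(3.68))]
top turq [274 247  18  21] top 0.045 mean [0.521 0.092 0.035] topctr [0.5251 0.0931] [(0.021, array([0.5281, 0.093 ]), np.float64(5.33))]
top turq [245 306  19  21] top 0.044 mean [0.39  0.161 0.036] topctr [0.3927 0.1617] [(0.021, array([0.3953, 0.1627]), np.float64(5.76))]
head 0.17 [285 183   6   5  25] [0.6268 0.068  0.1777]
head 0.17 [354 184   6   5  23] [ 0.6133 -0.0757  0.1775]
head 0.136 [205 194   6   5  23] [0.6321 0.2418 0.1429]
```

```bash
cat >> helper.py <<'E'
def cast(c,px,z):
    K=np.array([[c["fx"],0,c["cx"]],[0,c["fy"],c["cy"]],[0,0,1.]])
    n=cv2.undistortPoints(np.asarray(px,float).reshape(-1,1,2),K,np.array([float(c["k1"]),0,0,0])).reshape(-1,2)
    d=np.c_[n,np.ones(len(n))]@c["R"];o=-c["R"].T@c["t"]
    return o+d*((z-o[2])/d[:,2])[:,None]
def disc(c,m,h,r):
    "centre of the top disc: far half of the mask outline cast on z=h, known radius"
    cn=max(cv2.findContours(m.astype(np.uint8),cv2.RETR_EXTERNAL,cv2.CHAIN_APPROX_NONE)[0],key=cv2.contourArea).reshape(-1,2)
    P=cast(c,cn,h)[:,:2];o=(-c["R"].T@c["t"])[:2];u=P.mean(0)-o;u/=np.linalg.norm(u)
    x=P.mean(0)
    for _ in range(20):
        k=(P-x)@u>-.1*r
        f=lambda p:np.hypot(*(P[k]-p).T)-(r-.0008)
        x=least_squares(f,x,loss="soft_l1",f_scale=.001).x
    return x,np.std(f(x))
def near(W,xy,rad,lo,hi):
    P,ok=W;return ok&(np.hypot(P[...,0]-xy[0],P[...,1]-xy[1])<rad)&(P[...,2]>lo)&(P[...,2]<hi)
def wide(c):
    h=cv2.cvtColor(c["pixels"],cv2.COLOR_RGB2HSV).astype(int);H,S,V=h[...,0],h[...,1],h[...,2]
    return {"red":((H<10)|(H>168))&(S>110)&(V>40),"blue":(H>102)&(H<135)&(S>75)&(V>35)}
CAPS={"bR":("red",(.485,-.219),.05,.028),"bB":("blue",(.469,.226),.05,.028),"sR":("red",(.449,.078),.04,.021),"sB":("blue",(.488,-.042),.04,.021)}
E
python3 - <<'E'
from helper import *
for n in("top","scene"):
    c=dict(np.load(n+"0.npz"));W=world(c);M=wide(c)
    for k,(col,xy,h,r) in CAPS.items():
        m=M[col]&near(W,xy,.055,-.01,.075);print(n,k,m.sum(),disc(c,m,h,r))
    g=c["pixels"].astype(int);wh=(g.max(-1)-g.min(-1)<35)&(g.min(-1)>105)
    for k,xy,z in(("bR",(.627,.067),.178),("bB",(.614,-.076),.178),("sR",(.622,-.247),.143),("sB",(.633,.242),.143)):
        m=wh&near(W,xy,.03,z-.012,z+.01)
        v,u=np.nonzero(m);
        if len(u):print(n,"head",k,len(u),cast(c,[[u.mean(),v.mean()]],z-.003)[0].round(4), "depthmean",W[0][m].mean(0).round(4))
# black can, toolbox extents
c=dict(np.load("top0.npz"));P,ok=world(c)
for nm,(r0,r1,a0,a1) in{"toolbox":(90,180,225,390),"wood":(175,220,115,215)}.items():
    q=P[r0:r1,a0:a1].reshape(-1,3);q=q[q[:,2]>.02];print(nm,np.percentile(q,[2,98],axis=0).round(3).tolist())
E
```

```text
top bR 592 (array([ 0.48409149, -0.21778641]), np.float64(0.0010174613439224028))
top bB 450 (array([0.46611498, 0.22781794]), np.float64(0.003163758524497294))
top sR 324 (array([0.44774685, 0.07828748]), np.float64(0.0008860876821437557))
top sB 305 (array([ 0.4851375, -0.0418063]), np.float64(0.0010895708284647924))
top head bR 46 [0.6243 0.0678 0.175 ] depthmean [0.625  0.0678 0.1738]
top head bB 46 [ 0.6105 -0.0751  0.175 ] depthmean [ 0.6115 -0.0753  0.173 ]
top head sR 25 [ 0.6233 -0.2491  0.14  ] depthmean [ 0.622  -0.2483  0.1426]
top head sB 30 [0.6319 0.2413 0.14  ] depthmean [0.6311 0.2411 0.1415]
scene bR 452 (array([ 0.48214949, -0.22188143]), np.float64(0.0016322512249552943))
scene bB 307 (array([0.47156758, 0.22778349]), np.float64(0.0021099513587478015))
scene sR 205 (array([0.44703426, 0.07595251]), np.float64(0.0017601867713943956))
scene sB 198 (array([ 0.48206123, -0.04718719]), np.float64(0.0021167155763509335))
scene head bR 21 [0.622  0.0662 0.175 ] depthmean [0.6246 0.0683 0.173 ]
scene head bB 27 [ 0.607 -0.079  0.175] depthmean [ 0.6104 -0.0766  0.1723]
scene head sR 21 [ 0.6198 -0.2477  0.14  ] depthmean [ 0.6213 -0.2469  0.1388]
scene head sB 17 [0.63   0.2415 0.14  ] depthmean [0.6317 0.2431 0.1386]
toolbox [[0.721, -0.165, 0.029], [0.887, 0.194, 0.155]]
wood [[0.609, 0.234, 0.026], [0.75, 0.472, 0.128]]
```

>>> servo_tool(motion=[[[-4,-2.1,0,-6,-1],[-8,-4.2,0,-12,-1],[-12,-6.3,0,-18,-1],[-16,-8.4,0,-24.3,-1],[-20,-10.5,0,-24.3,-1]]])

```text
time_s: 0.6
eef_pos: [0.3761, 0.3446, 0.256]
eef_rot: [-0.0, -0.002, 1.0, -0.0]
wrist_force: [1.0, 0.3, 0.8]
opening: 1.006
grasp_force: 0.0
```

```bash
python3 - <<'E'
from helper import *
out=[]
for n,(x,y) in(("top",(220,282)),("scene",(254,230))):
    c=dict(np.load(n+"0.npz"));W=world(c)
    im=c["pixels"][y-24:y+24,x-24:x+24,::-1].copy()
    m=(wide(c)["blue"]&near(W,(.469,.226),.055,-.01,.075))[y-24:y+24,x-24:x+24]
    im2=im.copy();im2[m]=(0,255,0)
    out.append(np.hstack([cv2.resize(i,None,fx=6,fy=6,interpolation=cv2.INTER_NEAREST) for i in(im,im2)]))
cv2.imwrite("pics/bb.png",np.vstack(out))
E
```

```text
(no output)
```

View pics/bb.png

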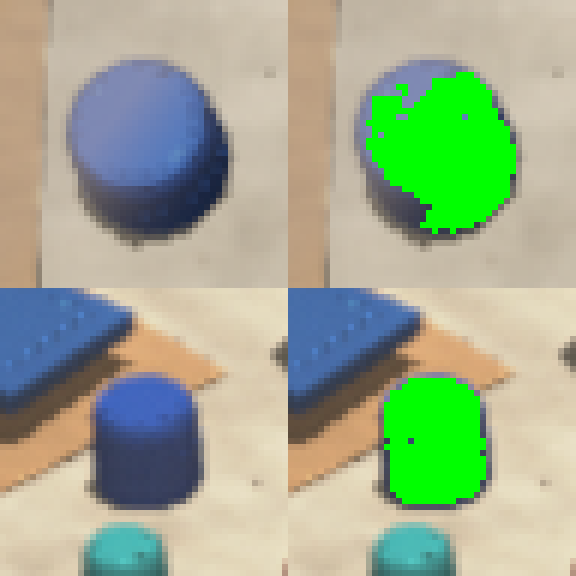

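The crop shows the glare-lit top disc of the big blue cap, centred at about (218.7, 278.0) in the top view. In the scene view it is at about (253.7, 225). The colour mask misses the disc's upper-left edge.

```bash
python3 - <<'E'
from helper import *
for n,p in(("top",(218.7,278)),("scene",(253.7,225))):
    print(cast(dict(np.load(n+"0.npz")),[p],.05).round(4))
E
```

```text
[[0.4773 0.2335 0.05  ]]
[[0.475  0.2317 0.05  ]]
```

>>> servo_tool(motion=[[[-2.3,-3,0,0,-1],[-4.6,-6,0,0,-1],[-7,-9,3,0,-1],[-9.3,-11.7,6,0,-1],[-9.3,-11.7,10,0,-1]]])

```text
time_s: 1.1
eef_pos: [0.4724, 0.2264, 0.1567]
eef_rot: [0.002, 0.002, 1.0, -0.0]
wrist_force: [0.5, 0.2, 0.6]
opening: 0.999
grasp_force: 0.0
```

>>> servo_tool(motion=[[[-0.6,0.4,0,0,-1],[-0.6,0.4,0,0,-1],[-0.6,0.4,3,0,-1],[-0.6,0.4,5,0,-1],[-0.6,0.4,5,0,-1]]])

```text
time_s: 1.6
eef_pos: [0.4737, 0.234, 0.1061]
eef_rot: [-0.001, -0.001, 1.0, -0.0]
wrist_force: [-0.6, -0.1, 0.6]
opening: 1.0
grasp_force: 0.0
```

```bash
python3 - <<'E'
from bench import ctrl
import cv2,numpy as np
o=ctrl.get_obs();print(o["eef_pos"],o["eef_rot"])
c=ctrl.camera("top");d=ctrl.camera("scene")
a=cv2.resize(c["pixels"][220:340,150:290,::-1],None,fx=3,fy=3);b=cv2.resize(d["pixels"][150:270,190:330,::-1],None,fx=3,fy=3)
cv2.imwrite("pics/g1.png",np.hstack([a,b])[:,:800])
E
```

```text
[0.47369052 0.23402543 0.10610421] [-9.00226078e-04 -1.03494765e-03  9.99999043e-01 -1.81276721e-04]
```

View pics/g1.png

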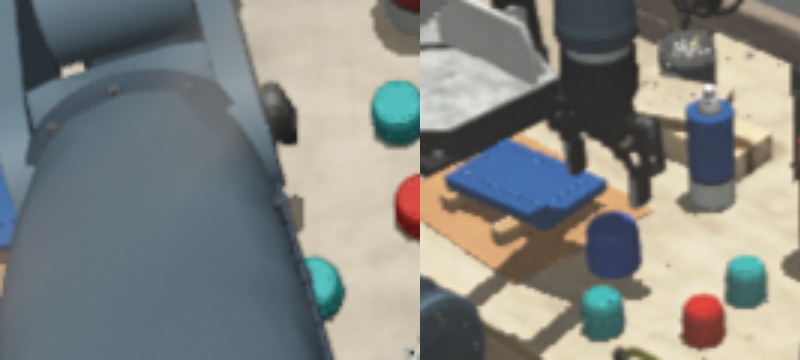

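The top view is blocked by the arm. The scene view shows the open jaws above the big blue cap, straddling it and clear of the board.

>>> servo_tool(motion=[[[-0.2,0,2,0,-1],[-0.2,0,4,0,-1],[-0.2,0,6,0,-1],[-0.2,0,6.9,0,-1],[-0.2,0,6.9,0,-1]]])

```text
time_s: 2.2
eef_pos: [0.4768, 0.2335, 0.0378]
eef_rot: [0.0, -0.0, 1.0, 0.0]
wrist_force: [-0.0, -0.3, 0.1]
opening: 0.999
grasp_force: 0.0
```

>>> servo_tool(motion=[[[0,0,0,0,1],[0,0,0,0,1],[0,0,0,0,1],[0,0,0,0,1],[0,0,0,0,1]]])

```text
time_s: 2.7
eef_pos: [0.478, 0.2337, 0.0393]
eef_rot: [0.001, -0.0, 1.0, 0.0]
wrist_force: [-1.4, 0.6, 8.2]
opening: 0.664
grasp_force: 63.2
```

>>> servo_tool(motion=[[[0,0,-3,0,1],[0,0,-7,0,1],[0,0,-11,0,1],[0,0,-15,0,1],[0,0,-19,0,1]]])

```text
time_s: 3.2
eef_pos: [0.4766, 0.2333, 0.2301]
eef_rot: [0.001, -0.0, 1.0, 0.0]
wrist_force: [-0.2, 0.2, -0.1]
opening: 0.664
grasp_force: 64.0
```

>>> servo_tool(motion=[[[0,0,-3,0,1],[0,0,-5,0,1],[0,0,-5,0,1],[0,0,-5,0,1],[0,0,-5,0,1]]])

```text
time_s: 3.7
eef_pos: [0.4758, 0.233, 0.2759]
eef_rot: [-0.001, -0.0, 1.0, -0.0]
wrist_force: [0.3, -0.1, -1.1]
opening: 0.667
grasp_force: 64.0
```

>>> servo_tool(motion=[[[-1.5,-3.5,0,0,1],[-3.2,-7.5,0,0,1],[-5,-11.5,0,0,1],[-6.8,-15.5,0,0,1],[-8.5,-19.5,0,0,1]]])

```text
time_s: 4.2
eef_pos: [0.5614, 0.0367, 0.2754]
eef_rot: [-0.001, -0.0, 1.0, 0.0]
wrist_force: [1.3, -0.7, -0.0]
opening: 0.668
grasp_force: 64.0
```

>>> servo_tool(motion=[[[-1.7,-4,0,0,1],[-3.4,-8,0,0,1],[-5,-11.4,0,0,1],[-5,-11.4,0,0,1],[-5,-11.4,0,0,1]]])

```text
time_s: 4.7
eef_pos: [0.611, -0.0763, 0.2751]
eef_rot: [-0.002, 0.001, 1.0, 0.001]
wrist_force: [0.4, 0.0, -0.9]
opening: 0.665
grasp_force: 64.0
```

```bash
python3 - <<'E'
from bench import ctrl
from helper import *
o=ctrl.get_obs();print(o["eef_pos"],o["eef_rot"])
d=ctrl.camera("scene");np.savez("s1.npz",**d)
W=world(d);m=wide(d)["blue"]&near(W,o["eef_pos"][:2],.06,.2,.35)
q=W[0][m];print(len(q),q.min(0),q.max(0),q.mean(0), "fit",fit(q,.028))
cv2.imwrite("pics/g2.png",cv2.resize(d["pixels"][130:290,260:440,::-1],None,fx=3,fy=3))
E
```

```text
[ 0.61099933 -0.07628715  0.27508812] [-1.74692359e-03  7.80984743e-04  9.99997900e-01  7.33879908e-04]
402 [ 0.57803659 -0.10698725  0.23399412] [ 0.6333714  -0.04943784  0.30283288] [ 0.59505982 -0.08430737  0.26851928] fit (array([ 0.6115804 , -0.07569038]), np.float64(0.007503841517006141))
```

View pics/g2.png

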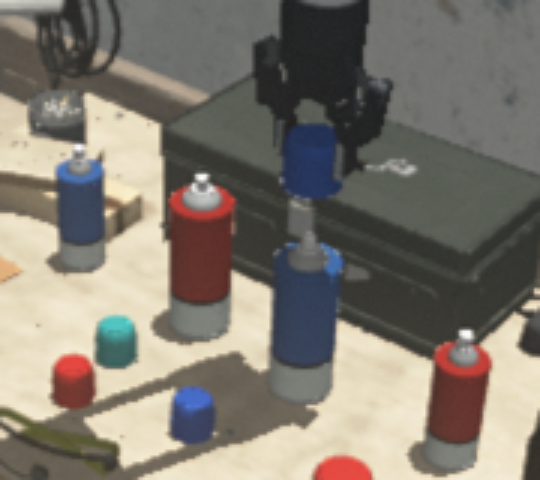

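The scene crop shows the big blue cap held level in the jaws at (312,160), directly over the dome of the big blue can at (308,250). Nothing else is disturbed.

>>> servo_tool(motion=[[[0,0,2.5,0,1],[0,0,5,0,1],[0,0,6.5,0,1],[0,0,7.5,0,1],[0,0,8,0,1]]])

```text
time_s: 5.25
eef_pos: [0.6113, -0.0749, 0.1964]
eef_rot: [-0.001, -0.001, 1.0, 0.0]
wrist_force: [-0.2, -0.5, 0.7]
opening: 0.668
grasp_force: 64.0
```

>>> servo_tool(motion=[[[0,0,0.3,0,1],[0,0,0.6,0,1],[0,0,0.6,0,1],[0,0,0.6,0,1]]])

```text
time_s: 5.65
eef_pos: [0.612, -0.0759, 0.1919]
eef_rot: [0.0, -0.0, 1.0, -0.0]
wrist_force: [0.4, -0.0, -0.0]
opening: 0.667
grasp_force: 64.0
```

>>> servo_tool(motion=[[[0,0,0.1,0,1],[0,0,0.2,0,1],[0,0,0.2,0,1],[0,0,0.2,0,1]]])

```text
time_s: 6.05
eef_pos: [0.6118, -0.0758, 0.1894]
eef_rot: [0.0, -0.0, 1.0, -0.0]
wrist_force: [-0.3, -0.5, 0.2]
opening: 0.669
grasp_force: 64.1
```

>>> servo_tool(motion=[[[0,0,0.1,0,1],[0,0,0.15,0,1],[0,0,0.15,0,1]]])

```text
time_s: 6.35
eef_pos: [0.6123, -0.0759, 0.1894]
eef_rot: [0.001, -0.0, 1.0, -0.0]
wrist_force: [-1.5, 0.8, 8.4]
opening: 0.663
grasp_force: 64.7
```

>>> servo_tool(motion=[[[0,0,0,0,0.3],[0,0,0,0,-0.3],[0,0,0,0,-0.5],[0,0,0,0,-0.5]]])

```text
time_s: 6.75
eef_pos: [0.6116, -0.0757, 0.1876]
eef_rot: [-0.0, -0.0, 1.0, 0.0]
wrist_force: [-0.2, -0.5, 0.1]
opening: 0.749
grasp_force: 0.0
```

>>> servo_tool(motion=[[[0,0,-1,0,-0.6],[0,0,-4,0,-1],[0,0,-7,0,-1],[0,0,-9,0,-1],[0,0,-9,0,-1]]])

```text
time_s: 7.25
eef_pos: [0.6135, -0.0763, 0.2824]
eef_rot: [0.003, -0.0, 1.0, -0.001]
wrist_force: [0.8, 0.4, 0.6]
opening: 0.997
grasp_force: 0.0
```

>>> servo_tool(motion=[[[2.6,-2.9,0,0,-1],[5.2,-5.8,0,0,-1],[7.8,-8.7,0,0,-1],[10.4,-11.6,2,0,-1],[12.7,-14.25,5,0,-1]]])

```text
time_s: 7.75
eef_pos: [0.4842, -0.2198, 0.2284]
eef_rot: [0.001, -0.0, 1.0, -0.001]
wrist_force: [0.8, 0.8, -0.7]
opening: 1.0
grasp_force: 0.0
```

>>> servo_tool(motion=[[[0,0,4,0,-1],[0,0,8,0,-1],[0,0,11,0,-1],[0,0,12,0,-1],[0,0,12,0,-1]]])

```text
time_s: 8.25
eef_pos: [0.4835, -0.2174, 0.106]
eef_rot: [-0.002, -0.0, 1.0, 0.001]
wrist_force: [0.7, 0.1, 0.4]
opening: 0.998
grasp_force: 0.0
```

```bash
python3 - <<'E'
from bench import ctrl
from helper import *
print(ctrl.get_obs()["eef_pos"])
d=ctrl.camera("scene");t=ctrl.camera("top")
a=cv2.resize(d["pixels"][150:330,300:480,::-1],None,fx=2.2,fy=2.2)
b=cv2.resize(t["pixels"][150:330,290:470,::-1],None,fx=2.2,fy=2.2)
cv2.imwrite("pics/g3.png",np.hstack([a,b]))
W=world(t);m=near(W,(.611,-.0755),.045,.19,.215)&(wide(t)["blue"]);q=W[0][m];print(m.sum(),(q.min(0)+q.max(0))/2,np.median(q,0))
E
```

```text
[ 0.48354746 -0.217364    0.10600858]
500 [ 0.6093079  -0.07677136  0.19814712] [ 0.60686685 -0.076445    0.19995803]
```

View pics/g3.png

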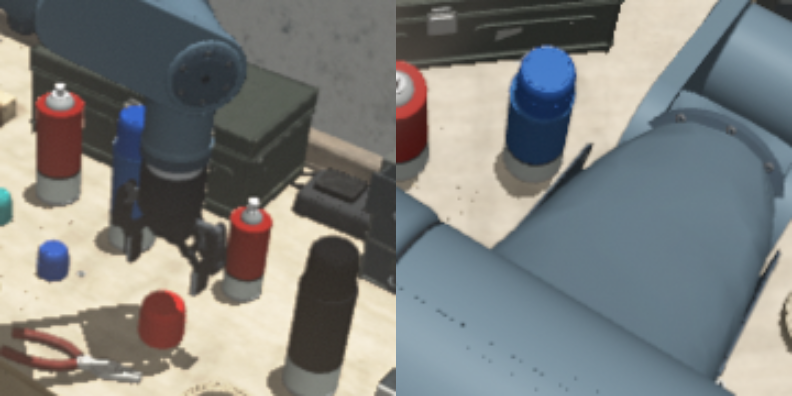

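The big blue cap sits level on its can (top at 0.200 m, at (548,90) in the right-hand picture). In the left-hand picture the jaws are over the big red cap at (163,320).

>>> servo_tool(motion=[[[0,0,2,0,-1],[0,0,4,0,-1],[0,0,6,0,-1],[0,0,7,0,-1],[0,0,7,0,-1]]])

```text
time_s: 8.85
eef_pos: [0.4849, -0.2182, 0.0379]
eef_rot: [-0.0, -0.0, 1.0, 0.0]
wrist_force: [-0.0, -0.4, -1.2]
opening: 1.004
grasp_force: 0.0
```

>>> servo_tool(motion=[[[0,0,0,0,1],[0,0,0,0,1],[0,0,0,0,1],[0,0,0,0,1],[0,0,0,0,1]]])

```text
time_s: 9.35
eef_pos: [0.4859, -0.219, 0.0398]
eef_rot: [0.001, -0.0, 1.0, -0.001]
wrist_force: [-1.2, 1.7, 7.0]
opening: 0.672
grasp_force: 63.2
```

>>> servo_tool(motion=[[[0,0,-3,0,1],[0,0,-7,0,1],[0,0,-11,0,1],[0,0,-15,0,1],[0,0,-19,0,1]]])

```text
time_s: 9.85
eef_pos: [0.4848, -0.2182, 0.2306]
eef_rot: [0.001, -0.0, 1.0, -0.001]
wrist_force: [0.5, 0.1, -1.0]
opening: 0.667
grasp_force: 64.0
```

>>> servo_tool(motion=[[[0,0,-3,0,1],[0,0,-6,0,1],[0,0,-6,0,1]]])

```text
time_s: 10.15
eef_pos: [0.4868, -0.2197, 0.2941]
eef_rot: [0.004, -0.0, 1.0, -0.003]
wrist_force: [-0.1, -0.5, 0.5]
opening: 0.669
grasp_force: 64.0
```

>>> servo_tool(motion=[[[-1.8,3.5,0,0,1],[-3.6,7.2,0,0,1],[-5.4,11,0,0,1],[-7.2,14.7,0,0,1],[-9,18.4,0,0,1]]])

```text
time_s: 10.65
eef_pos: [0.5749, -0.0326, 0.2877]
eef_rot: [0.0, -0.0, 1.0, -0.0]
wrist_force: [0.5, -1.1, -0.1]
opening: 0.668
grasp_force: 64.0
```

>>> servo_tool(motion=[[[-1.8,3.7,0,0,1],[-3.6,7.4,0,0,1],[-5,10.2,0,0,1],[-5,10.2,0,0,1],[-5,10.2,0,0,1]]])

```text
time_s: 11.15
eef_pos: [0.6243, 0.0683, 0.2872]
eef_rot: [-0.0, -0.001, 1.0, -0.0]
wrist_force: [0.4, -0.1, -0.3]
opening: 0.67
grasp_force: 64.0
```

```bash
python3 - <<'E'
from bench import ctrl
from helper import *
p=ctrl.get_obs()["eef_pos"];print(p)
d=ctrl.camera("scene");W=world(d)
q=W[0][wide(d)["red"]&near(W,p[:2],.06,.22,.35)];print(len(q),q.min(0),q.max(0),"cap",fit(q,.028))
q=W[0][wide(d)["red"]&near(W,(.6245,.0675),.06,.03,.148)];print(len(q),"can",fit(q,.033))
E
```

```text
[0.62429266 0.06826149 0.28724321]
338 [0.59099131 0.03745941 0.24552967] [0.64078434 0.09062198 0.31161208] cap (array([0.62766949, 0.06811013]), np.float64(0.007465621581493581))
537 can (array([0.6286891 , 0.07071972]), np.float64(0.002782833477721975))
```

>>> servo_tool(motion=[[[0,0,2.5,0,1],[0,0,5,0,1],[0,0,7,0,1],[0,0,8.5,0,1],[0,0,9,0,1]]])

```text
time_s: 11.7
eef_pos: [0.6235, 0.0667, 0.196]
eef_rot: [-0.001, 0.001, 1.0, 0.0]
wrist_force: [0.5, -0.5, -0.8]
opening: 0.673
grasp_force: 64.0
```

>>> servo_tool(motion=[[[0,0,0.3,0,1],[0,0,0.6,0,1],[0,0,0.8,0,1],[0,0,0.9,0,1],[0,0,0.9,0,1]]])

```text
time_s: 12.2
eef_pos: [0.6251, 0.0677, 0.1898]
eef_rot: [0.001, -0.0, 1.0, -0.0]
wrist_force: [-0.2, -0.9, 3.0]
opening: 0.672
grasp_force: 64.3
```

Contact is at the expected height, so I press slightly, release and retreat.

>>> servo_tool(motion=[[[0,0,0.1,0,1],[0,0,0.1,0,0.3],[0,0,0.1,0,-0.3],[0,0,0.1,0,-0.5],[0,0,0.1,0,-0.5]]])

```text
time_s: 12.7
eef_pos: [0.6246, 0.0679, 0.1877]
eef_rot: [0.0, -0.0, 1.0, 0.0]
wrist_force: [-0.6, 0.1, -0.1]
opening: 0.75
grasp_force: 0.0
```

>>> servo_tool(motion=[[[0,0,-1,0,-0.6],[0,0,-4,0,-0.6],[0,0,-7,0,-0.6],[0,0,-9,0,-0.6],[0,0,-9,0,-0.6]]])

```text
time_s: 13.2
eef_pos: [0.6265, 0.0677, 0.2824]
eef_rot: [0.004, -0.0, 1.0, -0.0]
wrist_force: [1.5, -0.2, -0.8]
opening: 0.798
grasp_force: 0.0
```

>>> servo_tool(motion=[[[3.6,0.2,0,0,-0.6],[7.3,0.4,0,0,-0.6],[11,0.6,0,0,-0.6],[14.6,0.8,2,0,-0.6],[17.7,1,5,0,-0.6]]])

```text
time_s: 13.7
eef_pos: [0.4467, 0.0778, 0.2279]
eef_rot: [0.001, -0.0, 1.0, -0.0]
wrist_force: [-0.4, -0.2, -0.4]
opening: 0.798
grasp_force: 0.0
```

>>> servo_tool(motion=[[[0,0,4,0,-0.6],[0,0,8,0,-0.6],[0,0,11,0,-0.6],[0,0,12.5,0,-0.6],[0,0,12.5,0,-0.6]]])

```text
time_s: 14.2
eef_pos: [0.4448, 0.0779, 0.0998]
eef_rot: [-0.003, -0.0, 1.0, 0.0]
wrist_force: [-1.3, 1.3, 0.4]
opening: 0.803
grasp_force: 0.0
```

```bash
python3 - <<'E'
from bench import ctrl
from helper import *
print(ctrl.get_obs()["eef_pos"])
d=ctrl.camera("scene");t=ctrl.camera("top")
a=cv2.resize(d["pixels"][150:330,220:400,::-1],None,fx=2.2,fy=2.2)
b=cv2.resize(t["pixels"][150:330,200:380,::-1],None,fx=2.2,fy=2.2)
cv2.imwrite("pics/g4.png",np.hstack([a,b]))
for c in(d,t):
    W=world(c);m=near(W,(.6245,.0675),.045,.185,.215)&(wide(c)["red"]);q=W[0][m];print(m.sum(),(q.min(0)+q.max(0))/2,np.median(q,0))
E
```

```text
[0.44483403 0.07793922 0.09980226]
205 [0.62336873 0.06495393 0.19520578] [0.61926758 0.06040113 0.19820797]
492 [0.6260547  0.06582056 0.1964063 ] [0.62348192 0.06524788 0.20020976]
```

View pics/g4.png

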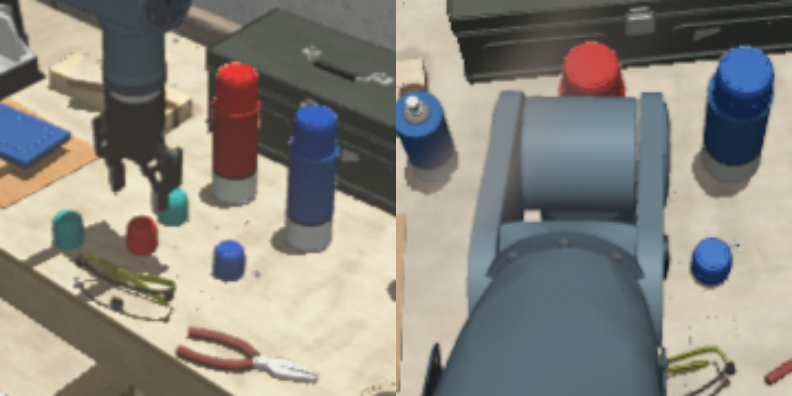

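Both big caps are seated level (left-hand picture, red at (237,85), blue at (315,130)). The jaws are above the small red cap at (142,235), clear of the turquoise ones.

>>> servo_tool(motion=[[[0,0,2,0,-0.6],[0,0,4,0,-0.6],[0,0,6,0,-0.6],[0,0,7,0,-0.6],[0,0,7,0,-0.6]]])

```text
time_s: 14.8
eef_pos: [0.4474, 0.0777, 0.0325]
eef_rot: [-0.001, -0.0, 1.0, 0.0]
wrist_force: [-0.4, -0.2, -0.8]
opening: 0.797
grasp_force: 0.0
```

>>> servo_tool(motion=[[[0,0,0,0,1],[0,0,0,0,1],[0,0,0,0,1],[0,0,0,0,1],[0,0,0,0,1]]])

```text
time_s: 15.3
eef_pos: [0.4489, 0.0777, 0.0343]
eef_rot: [0.001, -0.0, 1.0, -0.0]
wrist_force: [-0.5, 0.6, 6.1]
opening: 0.479
grasp_force: 60.3
```

>>> servo_tool(motion=[[[0,0,-3,0,1],[0,0,-7,0,1],[0,0,-11,0,1],[0,0,-15,0,1],[0,0,-19,0,1]]])

```text
time_s: 15.8
eef_pos: [0.4476, 0.0778, 0.2254]
eef_rot: [0.001, -0.0, 1.0, -0.0]
wrist_force: [0.2, 0.1, -0.1]
opening: 0.479
grasp_force: 60.6
```

>>> servo_tool(motion=[[[0,0,-3,0,1],[0,0,-6,0,1],[0,0,-6,0,1]]])

```text
time_s: 16.1
eef_pos: [0.4501, 0.0776, 0.2884]
eef_rot: [0.005, -0.0, 1.0, -0.0]
wrist_force: [0.1, 0.7, -0.5]
opening: 0.475
grasp_force: 60.6
```

>>> servo_tool(motion=[[[-1.8,-3.3,0,0,1],[-3.8,-7.1,0,0,1],[-5.8,-10.8,0,0,1],[-7.8,-14.5,0,0,1],[-9.8,-18.2,0,0,1]]])

```text
time_s: 16.6
eef_pos: [0.546, -0.1057, 0.2825]
eef_rot: [0.0, -0.0, 1.0, 0.0]
wrist_force: [-0.2, 0.5, 0.3]
opening: 0.484
grasp_force: 60.6
```

>>> servo_tool(motion=[[[-2,-3.7,0,0,1],[-4,-7.4,0,0,1],[-6,-11.1,0,0,1],[-7.6,-14.3,0,0,1],[-7.6,-14.3,0,0,1]]])

```text
time_s: 17.1
eef_pos: [0.6221, -0.2514, 0.2812]
eef_rot: [-0.0, 0.002, 1.0, -0.0]
wrist_force: [-0.6, 0.4, -0.2]
opening: 0.475
grasp_force: 60.7
```

>>> servo_tool(motion=[[[0,0,2.5,0,1],[0,0,5,0,1],[0,0,7,0,1],[0,0,7,0,1]]])

```text
time_s: 17.5
eef_pos: [0.6195, -0.2452, 0.2087]
eef_rot: [-0.003, -0.0, 1.0, 0.002]
wrist_force: [-0.9, -0.4, -0.9]
opening: 0.478
grasp_force: 60.7
```

```bash
python3 - <<'E'
from bench import ctrl
from helper import *
p=ctrl.get_obs()["eef_pos"];print(p)
d=ctrl.camera("scene");W=world(d)
q=W[0][wide(d)["red"]&near(W,p[:2],.06,.165,.3)];print(len(q),q.min(0),q.max(0),"cap",fit(q,.021))
q=W[0][wide(d)["red"]&near(W,(.622,-.248),.06,.03,.112)];print(len(q),"can",fit(q,.0265))
cv2.imwrite("pics/g5.png",cv2.resize(d["pixels"][150:300,340:500,::-1],None,fx=3,fy=3))
E
```

```text
[ 0.61949156 -0.24520452  0.20867509]
246 [ 0.59803735 -0.26751624  0.17397352] [ 0.63885571 -0.22761338  0.22194249] cap (array([ 0.62314793, -0.24420648]), np.float64(0.006038266687406584))
356 can (array([ 0.6245523 , -0.24489388]), np.float64(0.0022545818681184047))
```

View pics/g5.png

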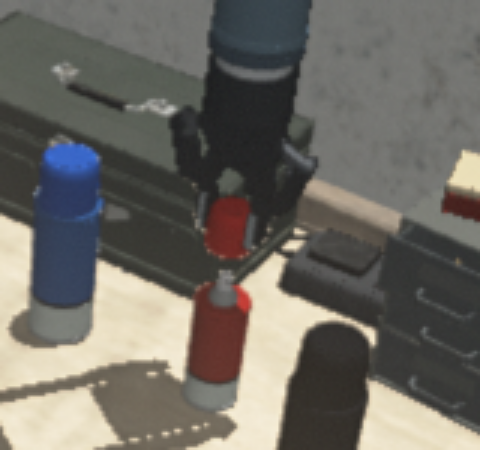

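The crop shows the small red cap held level at (228,228), above the small red can's head at (224,282).

>>> servo_tool(motion=[[[0,0,1.5,0,1],[0,0,3,0,1],[0,0,4.5,0,1],[0,0,5.3,0,1],[0,0,5.3,0,1]]])

```text
time_s: 18.05
eef_pos: [0.6207, -0.2466, 0.1575]
eef_rot: [-0.002, -0.0, 1.0, 0.001]
wrist_force: [1.2, -0.4, -0.0]
opening: 0.481
grasp_force: 60.7
```

>>> servo_tool(motion=[[[0,0,0.3,0,1],[0,0,0.6,0,1],[0,0,0.9,0,1],[0,0,1.1,0,1],[0,0,1.1,0,1]]])

```text
time_s: 18.55
eef_pos: [0.6221, -0.2474, 0.1494]
eef_rot: [0.001, -0.0, 1.0, -0.0]
wrist_force: [0.3, -0.2, 3.0]
opening: 0.477
grasp_force: 61.0
```

>>> servo_tool(motion=[[[0,0,0.1,0,1],[0,0,0.1,0,0.4],[0,0,0.1,0,-0.2],[0,0,0.1,0,-0.3],[0,0,0.1,0,-0.3]]])

```text
time_s: 19.05
eef_pos: [0.6215, -0.2471, 0.1474]
eef_rot: [-0.0, -0.0, 1.0, 0.0]
wrist_force: [0.3, -0.0, -0.7]
opening: 0.65
grasp_force: 0.0
```

>>> servo_tool(motion=[[[0,0,-1,0,-0.6],[0,0,-4,0,-0.6],[0,0,-8,0,-0.6],[0,0,-12,0,-0.6],[0,0,-12,0,-0.6]]])

```text
time_s: 19.55
eef_pos: [0.6247, -0.2489, 0.2766]
eef_rot: [0.006, -0.0, 1.0, -0.003]
wrist_force: [0.8, 0.1, 1.8]
opening: 0.799
grasp_force: 0.0
```

>>> servo_tool(motion=[[[2.2,3.3,0,0,-0.6],[4.5,6.8,0,0,-0.6],[6.8,10.3,0,0,-0.6],[9.1,13.8,0,0,-0.6],[11.4,17.2,0,0,-0.6]]])

```text
time_s: 20.05
eef_pos: [0.5066, -0.074, 0.268]
eef_rot: [0.0, -0.0, 1.0, 0.0]
wrist_force: [-0.5, 0.2, 0.6]
opening: 0.808
grasp_force: 0.0
```

>>> servo_tool(motion=[[[2.2,3.3,2,0,-0.6],[2.2,3.3,6,0,-0.6],[2.2,3.3,10,0,-0.6],[2.2,3.3,14,0,-0.6],[2.2,3.3,16.5,0,-0.6]]])

```text
time_s: 20.55
eef_pos: [0.4842, -0.0416, 0.1004]
eef_rot: [-0.001, -0.0, 1.0, 0.0]
wrist_force: [-0.8, 1.0, 0.2]
opening: 0.802
grasp_force: 0.0
```

```bash
python3 - <<'E'
from bench import ctrl
from helper import *
print(ctrl.get_obs()["eef_pos"])
d=ctrl.camera("scene");t=ctrl.camera("top")
a=cv2.resize(d["pixels"][150:330,280:460,::-1],None,fx=2.2,fy=2.2)
b=cv2.resize(t["pixels"][150:330,280:460,::-1],None,fx=2.2,fy=2.2)
cv2.imwrite("pics/g6.png",np.hstack([a,b]))
E
```

```text
[ 0.48421268 -0.04160342  0.10044767]
```

View pics/g6.png

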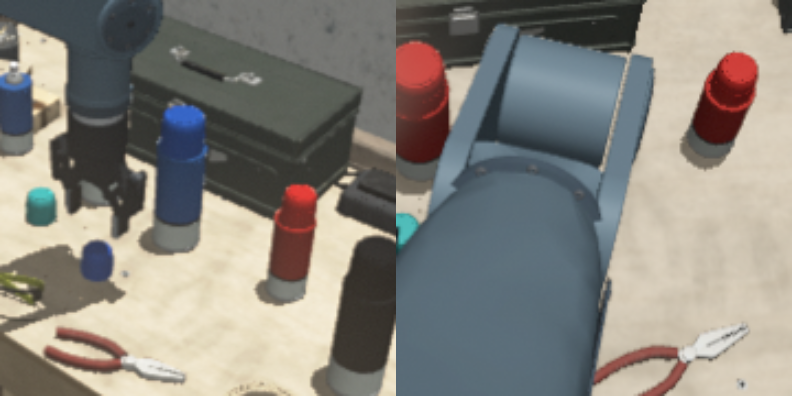

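The small red cap is seated at (298,205) in the left-hand picture. The jaws are above the small blue cap at (97,260).

>>> servo_tool(motion=[[[0,0,2,0,-0.6],[0,0,4,0,-0.6],[0,0,6,0,-0.6],[0,0,7,0,-0.6],[0,0,7,0,-0.6]]])

```text
time_s: 21.15
eef_pos: [0.4857, -0.0423, 0.0329]
eef_rot: [-0.0, -0.0, 1.0, 0.0]
wrist_force: [-0.1, -0.3, -0.4]
opening: 0.801
grasp_force: 0.0
```

>>> servo_tool(motion=[[[0,0,0,0,1],[0,0,0,0,1],[0,0,0,0,1],[0,0,0,0,1],[0,0,0,0,1]]])

```text
time_s: 21.65
eef_pos: [0.487, -0.0427, 0.0344]
eef_rot: [0.001, -0.0, 1.0, -0.0]
wrist_force: [-0.9, 0.3, 5.9]
opening: 0.475
grasp_force: 60.8
```

>>> servo_tool(motion=[[[0,0,-3,0,1],[0,0,-7,0,1],[0,0,-11,0,1],[0,0,-15,0,1],[0,0,-19,0,1]]])

```text
time_s: 22.15
eef_pos: [0.4855, -0.0422, 0.2252]
eef_rot: [0.001, -0.0, 1.0, -0.0]
wrist_force: [0.6, -0.2, -0.2]
opening: 0.473
grasp_force: 60.5
```

>>> servo_tool(motion=[[[0,0,-3,0,1],[0,0,-6,0,1],[0,0,-6,0,1]]])

```text
time_s: 22.45
eef_pos: [0.4879, -0.043, 0.2884]
eef_rot: [0.005, -0.0, 1.0, -0.002]
wrist_force: [0.5, -0.9, 0.8]
opening: 0.473
grasp_force: 60.5
```

>>> servo_tool(motion=[[[-1.8,3.5,0,0,1],[-3.7,7.2,0,0,1],[-5.6,10.9,0,0,1],[-7.5,14.6,0,0,1],[-9.4,18.3,0,0,1]]])

```text
time_s: 22.95
eef_pos: [0.5798, 0.1424, 0.2823]
eef_rot: [-0.0, -0.0, 1.0, -0.0]
wrist_force: [0.2, -1.4, 0.2]
opening: 0.477
grasp_force: 60.6
```

>>> servo_tool(motion=[[[-1.9,3.7,0,0,1],[-3.8,7.4,0,0,1],[-5.2,10.1,0,0,1],[-5.2,10.1,0,0,1],[-5.2,10.1,0,0,1]]])

```text
time_s: 23.45
eef_pos: [0.631, 0.242, 0.2817]
eef_rot: [-0.001, -0.001, 1.0, -0.0]
wrist_force: [-0.2, -0.8, 0.2]
opening: 0.472
grasp_force: 60.6
```

>>> servo_tool(motion=[[[0,0,2.5,0,1],[0,0,5,0,1],[0,0,7,0,1],[0,0,7,0,1]]])

```text
time_s: 23.85
eef_pos: [0.6292, 0.2398, 0.209]
eef_rot: [-0.003, 0.001, 1.0, -0.001]
wrist_force: [-0.9, -0.2, -1.5]
opening: 0.474
grasp_force: 60.6
```

```bash
python3 - <<'E'
from bench import ctrl
from helper import *
p=ctrl.get_obs()["eef_pos"];print(p)
d=ctrl.camera("scene");W=world(d)
q=W[0][wide(d)["blue"]&near(W,p[:2],.06,.165,.3)];print(len(q),q.min(0),q.max(0),"cap",fit(q,.021))
q=W[0][wide(d)["blue"]&near(W,(.6315,.2415),.06,.03,.112)];print(len(q),"can",fit(q,.0265))
cv2.imwrite("pics/g7.png",cv2.resize(d["pixels"][110:260,220:380,::-1],None,fx=3,fy=3))
E
```

```text
[0.6291501  0.2398378  0.20900085]
123 [0.60586297 0.21588626 0.17247007] [0.63675564 0.25450846 0.21705302] cap (array([0.63485828, 0.23643525]), np.float64(0.005482144946141645))
248 can (array([0.63405011, 0.24547395]), np.float64(0.0030703554898276557))
```

View pics/g7.png

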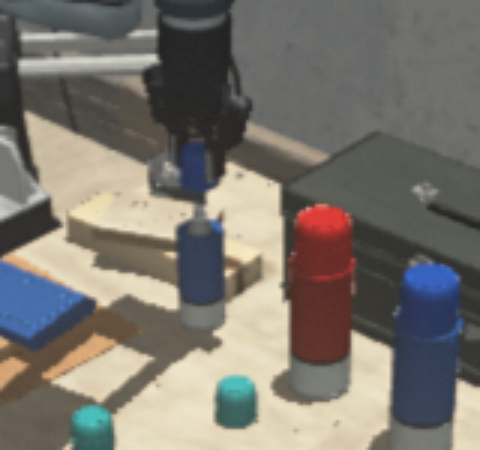

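The crop shows the small blue cap held level at (198,165), over the small blue can's head at (201,212). The fingers are clear of the wood and the board.

>>> servo_tool(motion=[[[0,0.1,1.5,0,1],[0,0.1,3,0,1],[0,0.1,4.5,0,1],[0,0.1,5.3,0,1],[0,0.1,5.3,0,1]]])

```text
time_s: 24.4
eef_pos: [0.6304, 0.2425, 0.1574]
eef_rot: [-0.002, -0.0, 1.0, -0.0]
wrist_force: [0.2, 0.1, -1.0]
opening: 0.476
grasp_force: 60.6
```

>>> servo_tool(motion=[[[0,0,0.3,0,1],[0,0,0.6,0,1],[0,0,0.9,0,1],[0,0,1.1,0,1],[0,0,1.1,0,1]]])

```text
time_s: 24.9
eef_pos: [0.632, 0.2429, 0.1495]
eef_rot: [0.001, -0.0, 1.0, 0.0]
wrist_force: [0.2, 0.3, 2.7]
opening: 0.476
grasp_force: 60.9
```

>>> servo_tool(motion=[[[0,0,0.1,0,1],[0,0,0.1,0,0.4],[0,0,0.1,0,-0.2],[0,0,0.1,0,-0.3],[0,0,0.1,0,-0.3]]])

```text
time_s: 25.4
eef_pos: [0.6314, 0.2427, 0.1474]
eef_rot: [-0.0, -0.0, 1.0, -0.0]
wrist_force: [0.3, 0.2, -0.3]
opening: 0.65
grasp_force: 0.0
```

>>> servo_tool(motion=[[[0,0,-1,0,-0.6],[0,0,-4,0,-0.6],[0,0,-8,0,-0.6],[0,0,-12,0,-0.6],[0,0,-15,0,-0.6]]])

```text
time_s: 25.9
eef_pos: [0.6322, 0.2429, 0.3017]
eef_rot: [0.002, -0.0, 1.0, 0.0]
wrist_force: [0.0, 0.6, -0.0]
opening: 0.799
grasp_force: 0.0
```

>>> servo_tool(motion=[[[4,0.5,0,0,-0.6],[8,1,0,0,-0.6],[12,1.5,0,0,-0.6],[16,2,0,0,-0.6],[20,2.5,0,0,-0.6]]])

```text
time_s: 26.4
eef_pos: [0.43, 0.2678, 0.2984]
eef_rot: [0.0, -0.0, 1.0, 0.0]
wrist_force: [-0.0, -0.1, -0.0]
opening: 0.8
grasp_force: 0.0
```

>>> servo_tool(motion=[[[3,3,0,0,-0.6],[6,6,0,0,-0.6],[9,9,0,0,-0.6],[12,12,0,0,-0.6],[12,12,0,0,-0.6]]])

```text
time_s: 26.9
eef_pos: [0.3081, 0.3904, 0.2987]
eef_rot: [-0.0, -0.003, 1.0, 0.001]
wrist_force: [0.2, 0.3, 0.4]
opening: 0.797
grasp_force: 0.0
```

```bash
python3 - <<'E'
from bench import ctrl
from helper import *
print(ctrl.get_obs()["eef_pos"])
d=ctrl.camera("scene");t=ctrl.camera("top")
a=cv2.resize(d["pixels"][140:340,200:500,::-1],None,fx=2,fy=2)[:300]
cv2.imwrite("pics/f1.png",cv2.resize(d["pixels"][150:350,220:480,::-1],None,fx=3,fy=3))
cv2.imwrite("pics/f2.png",t["pixels"][:,:,::-1])
W=world(t)
for k,xy,z,col in(("bR",(.625,.067),.2,"red"),("bB",(.611,-.076),.2,"blue"),("sR",(.622,-.247),.155,"red"),("sB",(.632,.242),.155,"blue")):
    m=near(W,xy,.05,z-.008,z+.012)&wide(t)[col];q=W[0][m];print(k,m.sum(),((q.min(0)+q.max(0))/2).round(4),np.median(q[:,2]))
E
```

```text
[0.30811243 0.39039953 0.29873592]
bR 477 [0.6274 0.0653 0.199 ] 0.20004607963256948
bB 488 [ 0.6092 -0.0769  0.199 ] 0.20024074959806304
sR 248 [ 0.6213 -0.2476  0.1548] 0.15493849275281854
sB 260 [0.6332 0.2398 0.1543] 0.15457729726035485
```

View pics/f1.png

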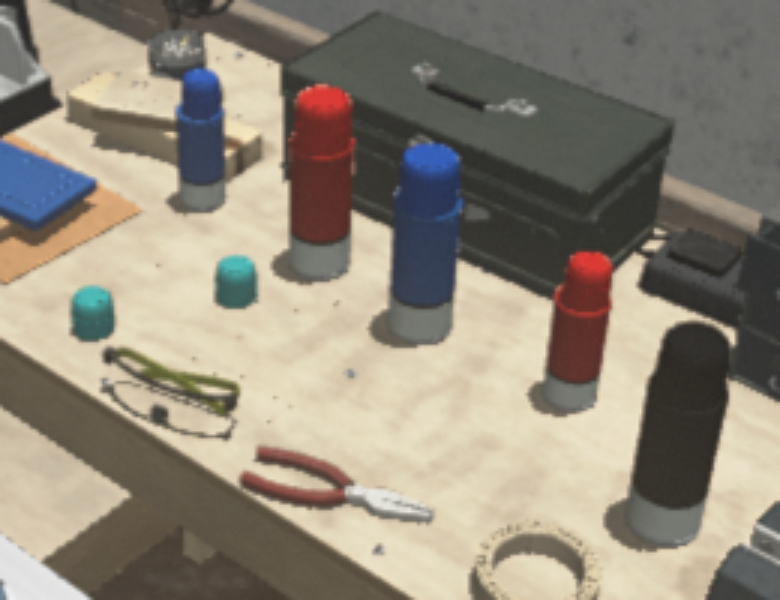

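View pics/f2.png

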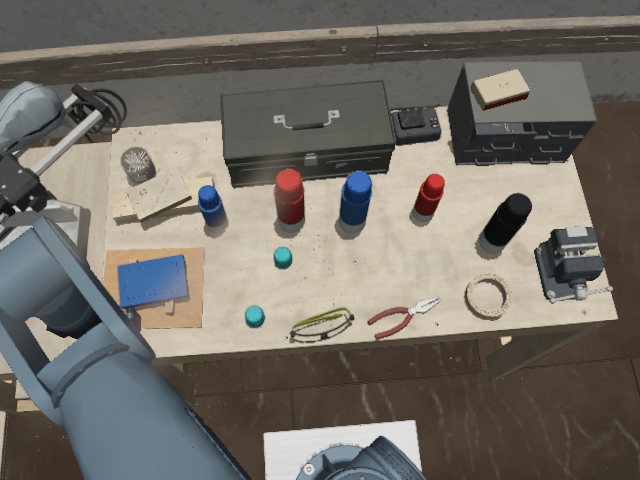

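All four cans stand with matching caps seated level: (209,195), (289,185), (357,187) and (432,184) in the top view. Cap tops measure 0.200 m on the big cans and 0.155 m on the small ones. The board, black can and turquoise caps have not moved, and the arm is clear.

```bash
python3 -c "
from bench import ctrl
print(ctrl.hand_in())"
```

```text
the job is handed in; nothing more can be done
None
```

All four caps are back on their matching cans, fully down and level, with the black can, board and turquoise caps untouched; the job was handed in at about 27 s of the 112 s allowed.

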